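Peel a stuck tray off a nested stack and hold it over the dust extractor

TASK

Start the jeweller's dust extractor by pressing its green button and then its yellow button fully down, one at a time, leaving the red stop button alone. Then peel the white top tray off the sticky nested stack by lifting the corner with the orange tab first, by a centimetre or more, while the opposite corner stays down, and carry the tray to the extractor. Finish while still holding the tray roughly level and still, centred a hand's width or so above the black grille and touching nothing but the gripper, with the screwdriver, the jar and the brass block left where they were.

Things in the scene. Friction and masses are not known exactly. Their poses are not given: they have to be found in the camera images.
- tray_mid (a point): Centre, half-way up, of the loose white plastic top tray (0.06 to 0.13 kg, blue lining); z is up out of the tray. Its outer flange is 130 (x) by 100 (y) mm, 4 mm thick, with its top face 10 mm above this point and its underside 6 mm above; the trough's underside is 10 mm below this point.
- tab (a point): Orange thumb tab, an upright plate on the tray's +x +y corner, 58 mm from the tray's middle along the diagonal (0.656 rad from tray x): 10 mm thick along the diagonal, 28 mm wide across it. This point is on its mid-plane, 25 mm above point tray_mid; the tab's top is 14 mm higher, the flange 15 mm lower. Axes are the tray's.
- far_corner (a point): The tray's corner opposite the tab, at the underside of the flange: (-65, -50, +6) mm from point tray_mid in tray axes. The tray tips about this corner when the tab is lifted.
- stack_rim (a point): Centre of the rim (top face) of the grey lower trays, fixed to the bench on a wooden base of 150 x 140 mm; axes as the seated tray's. The white flange lies on this rim, held by four sprung tacky rubber grips on its long edges near the corners (x +-44 mm): each resists lifting with about 2 to 4 N (dry friction) and lets go once its corner is 6 mm up. Peeled corner first it comes easily; pulled level, all four resist together.
- grille (a point): Middle of the black grille (120 x 150 mm) in the top of the grey dust extractor, 60 mm above the bench. The extractor is a fixed box of 200 (x) x 190 (y) x 60 mm; axes are this point's. The box's middle lies 33 mm towards -x; the three buttons stand in a row along y, 105 mm towards -x, 56 mm apart.
- green_top (a point): Middle of the top of the green button (24 mm across, 22 mm above the extractor's top); pushed straight down.
- yellow_top (a point): The same for the yellow button.
- red_top (a point): The same for the red stop button (do not press). Which button stands where in the row changes.
- green (a joint): Travel of the green button, 0 up to 0.006 m fully down; a spring pushes back with 1.2 N at first and 4 N fully down. Counts as pressed from 0.0045 m.
- yellow (a joint): The same for the yellow button.
- red (a joint): The same for the red button.
- screwdriver: Bystander: screwdriver with an amber handle lying on the bench, 170 mm long along its x, 26 mm thick.
- paste: Bystander: jar with a red cap, 52 mm across, 55 mm tall; origin at the middle of its underside.
- burnisher_block: Bystander: round brass block, 48 mm across, 26 mm high; origin at the middle of its underside.
- tray: The same white tray, with its origin at the middle of its floor's underside, axes as point tray_mid.
- extractor: The grey extractor box: origin at the middle of its underside on the bench.
- stack: The fixed lower trays and base: origin at the middle of the underside on the bench; the rim is 34 mm higher.
Things that resemble listed ones, but are neither listed nor needed, are in the scene too. What is shaped like the tray but purple is not meant.

How it is judged:
On the way, in this order (a step that is already met when the one before it is completed fails the run):
1. the green button is pressed down alone (value of joint green above 0.0045 m and value of joint yellow below 0.002 m), for 0.05 s.
2. then the yellow button is pressed down alone (value of joint yellow above 0.0045 m and value of joint green below 0.002 m), for 0.05 s.
3. then the tab's corner of the tray is raised by 8 mm or more while the opposite corner is still within 5 mm of the rim (z of tab in the frame of stack_rim above 0.027 m and z of far_corner in the frame of stack_rim below 0.005 m and horizontal distance between far_corner and stack_rim below 0.1 m), for 0.05 s.
At the end, for the whole second after the job is handed in: The gripper still holds the tray, its centre within 50 mm (horizontally) of the grille's centre and 30 to 200 mm above it, tilted less than 0.4 rad, moving slower than 30 mm/s, touching nothing else; the buttons are up (contact force between tray and the fingers above 0.5 N and horizontal distance between tray_mid and grille below 0.05 m and z of tray_mid in the frame of grille between 0.03 and 0.2 m and angle between tray_mid's own z axis and vertical below 0.4 rad and linear speed of tray below 0.03 m/s and value of joint each of green, yellow, red below 0.002 m and contact force between tray and extractor below 0.05 N and contact force between tray and stack below 0.05 N); the arm keeps its last pose, push and grip.
It fails at once if the red stop button is pressed (value of joint red above 0.003 m).
It fails at once if a bystander is moved by more than 30 mm (distance of any of screwdriver, paste, burnisher_block from where it was at the start of the episode above 0.03 m).
It also fails if it takes over 56 s, if anything falls off the work surface, if the arm or the gripper's body presses on something with over 40 N, if the wrist force passes 120 N, or if a joint passes its speed limit or range.

ROBOT

A 6-joint arm with a two-finger parallel gripper is mounted at the origin on the work surface. World frame = base frame: x ahead of the robot, y to its left, z up, the work surface at z = 0. Lengths are in m, angles in rad, forces in N, time in s.
With the tool pointing down it reaches from about 0.275 to 0.975 m from the base axis. Payload 8.4 kg.
Tool frame: the origin (TCP) lies at the very end of the fingers, on their centre line; the grasp point (between the pads) lies 19 mm behind it (robot.pinch_z is the distance from the TCP to the grasp point, in m); x points along the fingers, y is the direction in which the jaws open and shut, and the axes are right-handed (so a half turn about x gives the same grasp; the last joint's range is limited). The gripper opens to 92 mm and grips with 3 to 60 N. Pads are 20 mm wide; open, the fingers measure 128 mm over their backs; the gripper's body (75 mm by 189 mm) begins 69 mm behind the grasp point.
Start: joints at [-1.345, 0.353, 1.633, -0, 1.155, -0.002], TCP at [0.141, -0.609, 0.215] pointing down, gripper open.
Joint ranges: [-2.63, 2.63], [-0.92, 2.1], [0.06, 2.66], [-1.3, 4.44], [0, 2.69], [-3.02, 3.02]. Speed limits (rad/s): [2.22, 2.22, 2.79, 3.14, 3.14, 3.14].

INTERFACE

Orientations are given as a 3x3 rotation matrix whose columns are the frame's x, y, z axes.
In Python, from rig import status, viewer, ticket, robot gives the robot as it stands.
- The arm moves only by the tool apply_moves, never from a script. Its argument "series" is a list of rows, each a list of 3 entries, a list of its own where there are three numbers: the shift along the tool's x, y, z in cm, then the turn, a rotation vector about the tool's x, y, z in degrees, then the closure in counts, from 0 (fully open) to 255 (shut). In form: [[[tx, ty, tz], [wx, wy, wz], fingers], ...]. A call has exactly 10 rows; each row is the pose to reach, as a shift and turn from the pose commanded when the call began, along the tool's axes at that moment; what a row does not reach only later rows make up. A row lasts 1/8 s, in which the tool goes at most 62.5 mm and 10.7 degrees, less where a joint would pass 70% of its speed; a pose out of reach is approached as far as the arm can. A call with a gripper value outside its range is refused whole. The fingers move at their own pace and stop on an object; "force" is the grip in N (left out, the last holds). Time passes only in rows, so rows that repeat a pose let the fingers close, or fill a call up. It gives the time, the measured TCP pose, the force and the opening at its end, in the units of the state.
- status.get_state(): the state, without advancing time (a new reading comes with each control period).
- viewer.get_image(name): name is "side" or "top" or "wrist"; returns (picture, depth): 384x512x3 uint8, red, green, blue; 384x512 float32, m along the optical axis (not along the pixel's ray), 0 where there is no reading.
- viewer.camera_model(name): a dict with "K" (3x3 intrinsics, pixels), "R" (3x3) and "t" (3): a world point X has camera coordinates R X + t. Camera axes: x right, y down, z forward; pixel columns grow to the right and rows downward; lengths in m; the calibration is good to about 2 mm. A picture is of the moment at which its call begins: read the wrist's pose just before it. camera_model takes no time and is no camera call; for the wrist camera it gives the pose at the moment of the call.
- ticket.job_done(): hands the job in, once; it reports no verdict.
The state is a dict: "clock": time; "q": joint angles; "joint_vel": joint speeds; "joint_torque": joint torques, N m; "position": TCP position; "eef_rot": TCP orientation; "force": force on the tool from outside, world axes, zero at the start; "moment": the same for the moment, N m; "gripper_width": finger opening in m.
Only numpy, scipy, OpenCV 4.12 (cv2) and the standard library are available. Lean on these libraries where they do the work, as an engineer would, in place of code of your own. Each camera call takes 0.05 s, during which the arm holds its last target. There are 200 camera calls.

## Working session

There is one attempt and no reset: what is moved stays moved. The work goes in short steps, Python scripts to look and compute and a tool call to move; the robot and the scene stay as the last step left them, time stands still between calls to the robot, and variables do not carry over. Pictures are saved under pics/ and viewed, about 8 in all and at most 12, crops included, and the job is handed in when it is done.

Besides the shell and the picture viewer there is one more tool, called after ">>>" as name([rows], argument=value, ...), one row to a line, values as JSON. apply_moves: Moves the arm, as the interface text tells. Its arguments: {"type":"object","properties":{"series":{"type":"array","items":{"type":"array"}},"force":{"type":"number"}},"required":["series"]}

```bash
ls; mkdir -p pics; cat > h.py <<'E'
import numpy as np, cv2
from rig import status, viewer, ticket, robot
def grab(n,save=None):
    m=viewer.camera_model(n); im,d=viewer.get_image(n)
    np.savez('pics/%s.npz'%(save or n),im=im,d=d,K=m['K'],R=m['R'],t=m['t'])
    return im,d,m
def load(s):
    z=np.load('pics/%s.npz'%s); return z['im'],z['d'],z
def pt(d,m,u,v,r=1):
    w=d[v-r:v+r+1,u-r:u+r+1]; w=w[w>0]; z=np.median(w)
    c=np.linalg.inv(m['K'])@[u,v,1]*z
    return np.array(m['R']).T@(c-np.array(m['t']))
def ptz(m,u,v,z):  # ray hit with plane at height z
    R=np.array(m['R']); o=-R.T@np.array(m['t']); r=R.T@np.linalg.inv(m['K'])@[u,v,1]
    return o+r*(z-o[2])/r[2]
def save(im,n): cv2.imwrite('pics/'+n+'.png',im[...,::-1])
E
python3 - <<'E'
from h import *
a,_,_=grab('top','top0'); b,_,_=grab('side','side0')
save(a,'top0');save(b,'side0')
s=status.get_state(); print(s['position'],s['eef_rot'],s['gripper_width'],s['clock'])
E
```

```text
pics
[ 0.14102404 -0.60842129  0.21393068] [[-2.88377018e-04  2.25802162e-01 -9.74173137e-01]
 [ 1.21548006e-03 -9.74172379e-01 -2.25802346e-01]
 [-9.99999220e-01 -1.24920423e-03  6.47090045e-06]] 0.0918434521425937 0.1
```

View pics/top0.png

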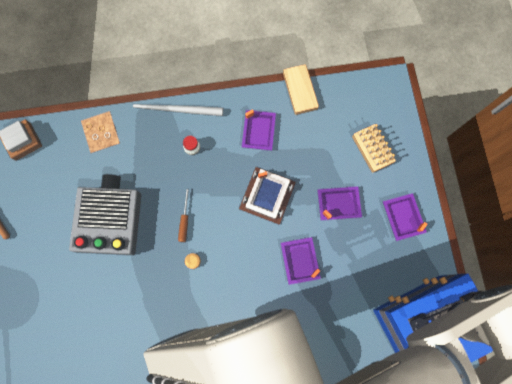

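View pics/side0.png

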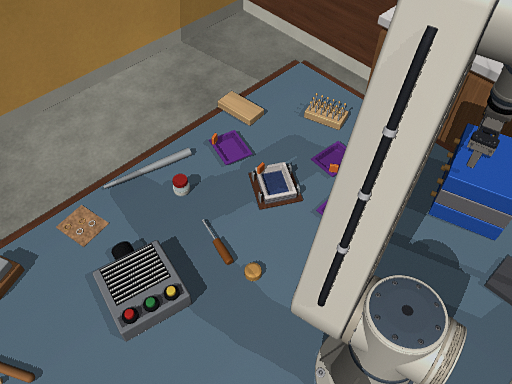

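The top view shows the extractor at about (105,220), with the red button at (79,242), green (99,243) and yellow (117,243). The white tray with blue lining is at (268,193). The look-alikes are four purple trays at (259,130), (340,203), (302,260) and (405,217), so I choose the white one. The bystanders are the screwdriver (184,215), jar (191,144) and brass block (193,261).

```bash
python3 - <<'E'
from h import *
im,d,m=load('top0')
for n,u,v in [('red',79,242),('green',99,243),('yellow',117,243),('grille',107,208),('tray',268,194),('tab',263,173),('jar',191,144),('sd',183,230),('brass',193,261)]:
    print(n,pt(d,m,u,v).round(3))
a=cv2.resize(im[155:235,225:310],None,fx=5,fy=5,interpolation=cv2.INTER_CUBIC)
b=cv2.resize(im[175:265,60:150],None,fx=4.44,fy=4.44,interpolation=cv2.INTER_CUBIC)
save(np.hstack([a[:399],b[:399]]),'crop0')
E
```

```text
red [0.484 0.326 0.084]
green [0.473 0.268 0.08 ]
yellow [0.465 0.215 0.083]
grille [0.579 0.241 0.063]
tray [ 0.557 -0.257  0.023]
tab [ 0.617 -0.249  0.066]
jar [ 0.748 -0.038  0.055]
sd [0.482 0.023 0.028]
brass [0.383 0.004 0.026]
```

View pics/crop0.png

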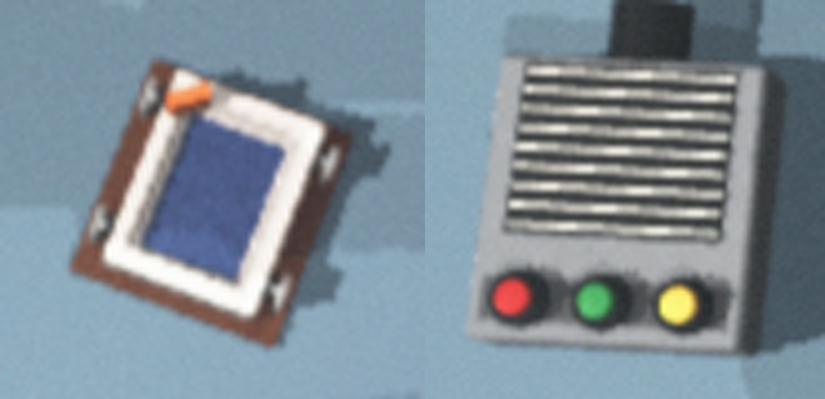

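```bash
cat >> h.py <<'E'
def rel(P,az=None):
    s=status.get_state(); R=np.array(s['eef_rot']); p=np.array(s['position'])
    print('clock',s['clock'],'p',p.round(4),'q6',s['q'][5].__round__(2),'F',np.round(s['force'],1),'w',round(s['gripper_width'],4))
    print('shift cm',(R.T@(np.array(P)-p)*100).round(2))
    if az is not None:
        a=np.arctan2(R[1,1],R[0,1]); print('turn wx deg',-np.degrees((az-a+np.pi/2)%np.pi-np.pi/2), 'alt',-np.degrees((az-a+np.pi)%(2*np.pi)-np.pi))
E
python3 - <<'E'
from h import *
im,d,m=load('top0')
c=[ptz(m,225+u/5-.4,155+v/5-.4,.038)[:2] for u,v in [(178,72),(325,125),(250,315),(105,260)]]
c=np.array(c); ctr=c.mean(0); e=[np.linalg.norm(c[i]-c[(i+1)%4]) for i in range(4)]
xd=(c[0]-c[3])+(c[1]-c[2]); yaw=np.arctan2(xd[1],xd[0])
print(c.round(3),ctr.round(4),np.round(e,3),'yaw',yaw,'diag',yaw+.656)
tab=ctr+.058*np.array([np.cos(yaw+.656),np.sin(yaw+.656)]); print('tab pred',tab,'seen',ptz(m,225+190/5-.4,155+97/5-.4,.066))
for n,u,v in [('r',512,297),('g',594,300),('y',677,303)]:
    print(n,ptz(m,60+(u-425)/4.44-.4,175+v/4.44-.4,.082).round(4))
rel([.470,.268,.13],yaw+.656)
E
```

```text
[[ 0.638 -0.244]
 [ 0.59  -0.331]
 [ 0.477 -0.264]
 [ 0.525 -0.18 ]] [ 0.5575 -0.2548] [0.099 0.131 0.097 0.13 ] yaw -0.5217969510139608 diag 0.1342030489860392
tab pred [ 0.61494177 -0.24699592] seen [ 0.61364178 -0.24718015  0.066     ]
r [0.4861 0.3258 0.082 ]
g [0.4759 0.2714 0.082 ]
y [0.4657 0.2165 0.082 ]
clock 0.1 p [ 0.141  -0.6084  0.2139] q6 -0.0 F [ 0.  -0.1  0.2] w 0.0918
shift cm [  8.49 -77.94 -51.84]
turn wx deg -84.63920529231216 alt -84.63920529231213
```

>>> apply_moves([
  [[4,-78.1,-52.4],[-84.6,0,0],255],
  [[4,-78.1,-52.4],[-84.6,0,0],255],
  [[4,-78.1,-52.4],[-84.6,0,0],255],
  [[4,-78.1,-52.4],[-84.6,0,0],255],
  [[4,-78.1,-52.4],[-84.6,0,0],255],
  [[4,-78.1,-52.4],[-84.6,0,0],255],
  [[4,-78.1,-52.4],[-84.6,0,0],255],
  [[4,-78.1,-52.4],[-84.6,0,0],255],
  [[4,-78.1,-52.4],[-84.6,0,0],255],
  [[4,-78.1,-52.4],[-84.6,0,0],255],
], force=40)

```text
clock: 1.35
position: [0.3633, -0.0231, 0.1882]
eef_rot: [[0.001, 0.991, 0.133], [-0.0, 0.133, -0.991], [-1.0, 0.001, 0.0]]
force: [0.5, -2.1, 0.0]
gripper_width: 0.0006
```

```bash
python3 -c "
from h import *
rel([.475,.271,.13],.134)"
```

```text
clock 1.35 p [ 0.3633 -0.0231  0.1882] q6 -0.2 F [ 0.5 -2.1  0. ] w 0.0006
shift cm [  5.82  14.98 -27.67]
turn wx deg -0.02061396733035666 alt -0.020613967330343937
```

>>> apply_moves([
  [[1,15.0,-27.7],[0,0,0],255],
  [[1,15.0,-27.7],[0,0,0],255],
  [[1,15.0,-27.7],[0,0,0],255],
  [[1,15.0,-27.7],[0,0,0],255],
  [[1,15.0,-27.7],[0,0,0],255],
  [[4,15.0,-27.7],[0,0,0],255],
  [[7,15.0,-27.7],[0,0,0],255],
  [[7,15.0,-27.7],[0,0,0],255],
  [[7,15.0,-27.7],[0,0,0],255],
  [[7,15.0,-27.7],[0,0,0],255],
])

```text
clock: 2.6
position: [0.4756, 0.2696, 0.1194]
eef_rot: [[0.002, 0.991, 0.133], [0.001, 0.133, -0.991], [-1.0, 0.002, -0.001]]
force: [-0.3, -0.5, 0.1]
gripper_width: 0.0005
```

```bash
python3 - <<'E'
from h import *
rel([.475,.271,.0745],.134)
im,d,m=grab('wrist','w1'); save(im,'w1')
for n,P in [('r',[.486,.326,.082]),('g',[.476,.271,.082]),('y',[.466,.2165,.082])]:
    c=np.array(m['R'])@P+m['t']; c=m['K']@c; print(n,(c[:2]/c[2]).round())
E
```

```text
clock 2.6 p [0.4756 0.2696 0.1194] q6 0.38 F [-0.3 -0.5  0.1] w 0.0005
shift cm [ 4.49 -0.05 -0.14]
turn wx deg -0.048439980182789645 alt -0.048439980182789645
r [277. 153.]
g [254. 218.]
y [235. 275.]
```

View pics/w1.png

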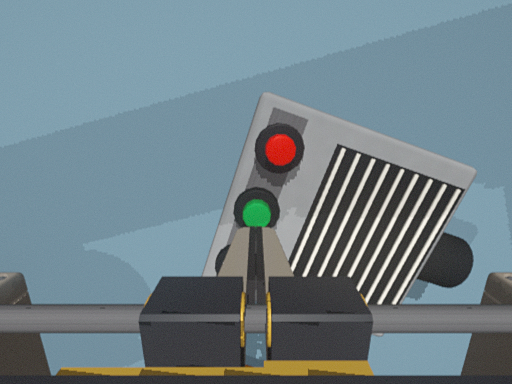

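The wrist view confirms the buttons: red at (280,150) and green at (257,213) under the fingertips, both within about 3 px of the prediction. Pressing green now.

>>> apply_moves([
  [[3.2,0.1,-0.1],[0,0,0],255],
  [[4.0,0.1,-0.1],[0,0,0],255],
  [[4.5,0.1,-0.1],[0,0,0],255],
  [[4.5,0.1,-0.1],[0,0,0],255],
  [[4.5,0.1,-0.1],[0,0,0],255],
  [[4.5,0.1,-0.1],[0,0,0],255],
  [[4.5,0.1,-0.1],[0,0,0],255],
  [[4.5,0.1,-0.1],[0,0,0],255],
  [[4.5,0.1,-0.1],[0,0,0],255],
  [[4.5,0.1,-0.1],[0,0,0],255],
])

```text
clock: 3.9
position: [0.4755, 0.2703, 0.076]
eef_rot: [[-0.0, 0.991, 0.133], [-0.0, 0.133, -0.991], [-1.0, -0.0, 0.0]]
force: [-9.5, -5.5, 27.4]
gripper_width: 0.0003
```

```bash
python3 -c "
from h import *
rel([.466,.2165,.105],.134)"
```

```text
clock 3.9 p [0.4755 0.2703 0.076 ] q6 0.38 F [-9.5 -5.5 27.4] w 0.0003
shift cm [-2.9  -1.65  5.21]
turn wx deg -0.030640288674022586 alt -0.030640288674022586
```

Green bottomed out at z = 0.076 as predicted. Next is yellow.

>>> apply_moves([
  [[-3.1,0,0],[0,0,0],255],
  [[-3.1,0,0],[0,0,0],255],
  [[-3.1,-1.7,5.2],[0,0,0],255],
  [[-3.1,-1.7,5.2],[0,0,0],255],
  [[-3.1,-1.7,5.2],[0,0,0],255],
  [[-1.2,-1.7,5.2],[0,0,0],255],
  [[-0.6,-1.7,5.2],[0,0,0],255],
  [[-0.1,-1.7,5.2],[0,0,0],255],
  [[-0.1,-1.7,5.2],[0,0,0],255],
  [[-0.1,-1.7,5.2],[0,0,0],255],
])

```text
clock: 5.15
position: [0.4659, 0.2175, 0.076]
eef_rot: [[0.0, 0.991, 0.133], [0.001, 0.133, -0.991], [-1.0, 0.0, -0.001]]
force: [-7.0, -1.4, 25.8]
gripper_width: 0.0007
```

```bash
python3 -c "
from h import *
rel([.615,-.247,.12],.134)"
```

```text
clock 5.15 p [0.4659 0.2175 0.076 ] q6 0.3 F [-7.  -1.4 25.8] w 0.0007
shift cm [-4.42  8.58 48.02]
turn wx deg -0.008406068670039934 alt -0.008406068670039934
```

Yellow also bottomed at z = 0.076. Now lifting and traversing to the tray.

>>> apply_moves([
  [[-5,0,0],[0,0,0],255],
  [[-8,0,0],[0,0,0],255],
  [[-8,8.6,48],[0,0,0],128],
  [[-8,8.6,48],[0,0,0],128],
  [[-8,8.6,48],[0,0,0],128],
  [[-8,8.6,48],[0,0,0],128],
  [[-8,8.6,48],[0,0,0],128],
  [[-8,8.6,48],[0,0,0],128],
  [[-8,8.6,48],[0,0,0],128],
  [[-8,8.6,48],[0,0,0],128],
])

```text
clock: 6.4
position: [0.6156, -0.2498, 0.1541]
eef_rot: [[0.0, 0.991, 0.133], [-0.0, 0.133, -0.991], [-1.0, 0.0, 0.0]]
force: [0.3, 1.0, -0.1]
gripper_width: 0.0461
```

>>> apply_moves([
  [[0,0,0.2],[0,0,0],128],
  [[0,0,0.2],[0,0,0],128],
  [[0,0,0.2],[0,0,0],128],
  [[0,0,0.2],[0,0,0],128],
  [[0,0,0.2],[0,0,0],128],
  [[0,0,0.2],[0,0,0],128],
  [[0,0,0.2],[0,0,0],128],
  [[0,0,0.2],[0,0,0],128],
  [[0,0,0.2],[0,0,0],128],
  [[0,0,0.2],[0,0,0],128],
])

```text
clock: 7.65
position: [0.615, -0.2496, 0.154]
eef_rot: [[-0.0, 0.991, 0.133], [0.0, 0.133, -0.991], [-1.0, -0.0, -0.0]]
force: [0.2, 0.6, 0.2]
gripper_width: 0.0459
```

```bash
python3 - <<'E'
from h import *
rel([.615,-.247,.042],.134)
im,d,m=grab('wrist','w2'); save(im,'w2')
c=m['K']@(np.array(m['R'])@[.615,-.247,.067]+m['t']); print((c[:2]/c[2]).round())
E
```

```text
clock 7.65 p [ 0.615  -0.2496  0.154 ] q6 -0.52 F [0.2 0.6 0.2] w 0.0459
shift cm [11.2   0.03 -0.26]
turn wx deg -0.028321623201650423 alt -0.028321623201650423
[254. 199.]
```

View pics/w2.png

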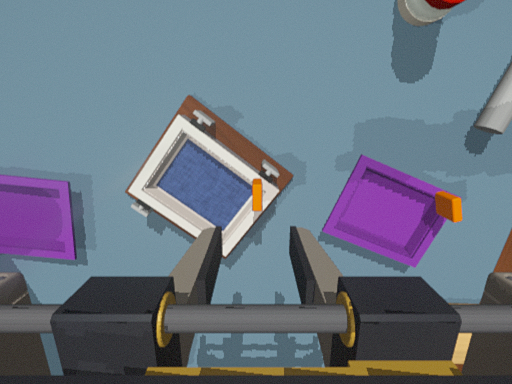

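The white tray's orange tab is at (257,195) in the wrist view, against a prediction of (254,199). That is 2–3 mm off, the same offset seen at the buttons. The jaws straddle the tab along its thickness. Purple trays at (395,210) and (35,215) are ignored.

>>> apply_moves([
  [[5,0.1,-0.3],[0,0,0],128],
  [[8,0.1,-0.3],[0,0,0],128],
  [[10,0.1,-0.3],[0,0,0],128],
  [[11.0,0.1,-0.3],[0,0,0],128],
  [[11.2,0.1,-0.3],[0,0,0],128],
  [[11.2,0.1,-0.3],[0,0,0],128],
  [[11.2,0.1,-0.3],[0,0,0],255],
  [[11.2,0.1,-0.3],[0,0,0],255],
  [[11.2,0.1,-0.3],[0,0,0],255],
  [[11.2,0.1,-0.3],[0,0,0],255],
], force=45)

```text
clock: 8.95
position: [0.616, -0.2466, 0.0422]
eef_rot: [[0.001, 0.991, 0.133], [-0.0, 0.133, -0.991], [-1.0, 0.001, 0.0]]
force: [-0.7, 0.8, 0.6]
gripper_width: 0.0097
```

```bash
python3 - <<'E'
from h import *
rel([.615,-.247,.042],.134)
from scipy.spatial.transform import Rotation as Ro
R=np.array(status.get_state()['eef_rot']); p=np.array(status.get_state()['position'])
# pivot: far corner; in tool: TCP is 0.140 along +y from it, 42-34=8mm above
for a in (2,4,6,8,10,12,15):
    for s in (1,-1):
        w=np.array([0,0,s*np.radians(a)]); r=Ro.from_rotvec(w).apply([-.008,.140,0]) -np.array([-.008,.140,0])
        if r[0]<0: print(a,'sign',s,(r*100).round(2))
E
```

```text
clock 8.95 p [ 0.616  -0.2466  0.0422] q6 -0.52 F [-0.7  0.8  0.6] w 0.0097
shift cm [ 0.02 -0.1   0.03]
turn wx deg -0.023558300520684847 alt -0.023558300520684847
2 sign 1 [-0.49 -0.04  0.  ]
4 sign 1 [-0.97 -0.09  0.  ]
6 sign 1 [-1.46 -0.16  0.  ]
8 sign 1 [-1.94 -0.25  0.  ]
10 sign 1 [-2.42 -0.35  0.  ]
12 sign 1 [-2.89 -0.47  0.  ]
15 sign 1 [-3.6  -0.68  0.  ]
```

The grip is on the 10 mm tab, with a measured width of 9.7 mm. Now peeling by tipping about the far corner.

>>> apply_moves([
  [[-0.25,0,0],[0,0,1],255],
  [[-0.49,0,0],[0,0,2],255],
  [[-0.97,-0.1,0],[0,0,4],255],
  [[-1.2,-0.1,0],[0,0,5],255],
  [[-1.46,-0.2,0],[0,0,6],255],
  [[-1.94,-0.25,0],[0,0,8],255],
  [[-1.94,-0.25,0],[0,0,8],255],
  [[-1.94,-0.25,0],[0,0,8],255],
  [[-1.94,-0.25,0],[0,0,8],255],
  [[-1.94,-0.25,0],[0,0,8],255],
])

```text
clock: 10.2
position: [0.6133, -0.2467, 0.0613]
eef_rot: [[0.138, 0.981, 0.133], [0.019, 0.132, -0.991], [-0.99, 0.139, -0.0]]
force: [2.0, 3.6, -0.2]
gripper_width: 0.0098
```

```bash
python3 - <<'E'
from h import *
rel([.615,-.247,.042],.134)
im,d,m=grab('side','s2'); im2,_,_=grab('top','t2')
a=cv2.resize(im[150:220,235:315],None,fx=5,fy=5,interpolation=cv2.INTER_CUBIC)
b=cv2.resize(im2[155:225,225:305],None,fx=5,fy=5,interpolation=cv2.INTER_CUBIC)
save(np.hstack([a,b]),'s2')
E
```

```text
clock 10.2 p [ 0.6133 -0.2467  0.0613] q6 -0.64 F [ 2.   3.6 -0.2] w 0.0098
shift cm [ 1.94 -0.1   0.05]
turn wx deg -0.01641537084559851 alt -0.01641537084559851
```

View pics/s2.png

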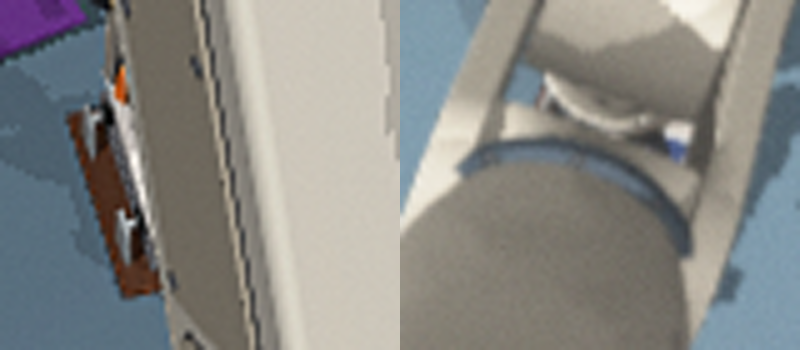

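The arm blocks most of both views, so I'm checking the tray's tilt with the wrist depth image.

```bash
python3 - <<'E'
from h import *
im,d,m=grab('wrist','w3'); save(im,'w3')
K=np.array(m['K']);v,u=np.indices(d.shape); c=(np.linalg.inv(K)@np.stack([u.ravel(),v.ravel(),np.ones(u.size)]))*d.ravel()
P=(np.array(m['R']).T@(c-np.array(m['t'])[:,None])).T.reshape(d.shape+(3,))
I=im.astype(int); blue=(I[...,2]>I[...,0]*1.6)&(I[...,2]>I[...,1]*1.25)&(np.hypot(P[...,0]-.557,P[...,1]+.255)<.06)&(d>0)
Q=P[blue]; A=np.c_[Q[:,:2]-[.557,-.255],np.ones(len(Q))]; s=np.linalg.lstsq(A,Q[:,2],rcond=None)[0]
print(len(Q),s,'tilt deg',np.degrees(np.arctan(np.hypot(*s[:2]))),'az',np.arctan2(s[1],s[0]))
E
```

```text
8260 [0.14406175 0.02123401 0.03289271] tilt deg 8.285077397231687 az 0.14634152392441996
```

View pics/w3.png

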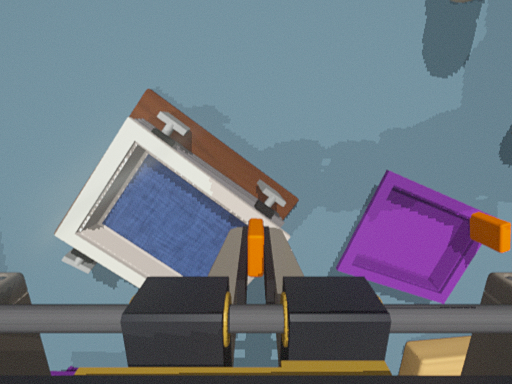

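The tray is tilted 8.3° towards the tab. Its lining centre is at z = 0.033, which is what tipping about a far corner still seated should give. Now releasing the rest and lifting.

>>> apply_moves([
  [[-0.5,0,0],[0,0,2],255],
  [[-1.0,-0.1,0],[0,0,4],255],
  [[-1.47,-0.16,0],[0,0,6],255],
  [[-1.47,-0.16,0],[0,0,6],255],
  [[-2.0,-0.1,0],[0,0,6],255],
  [[-2.7,0,0],[0,0,6],255],
  [[-4.0,0.2,0],[0,0,6],255],
  [[-7.0,0.6,0],[0,0,2],255],
  [[-10.0,1.0,0],[0,0,-3],255],
  [[-13.0,1.5,0],[0,0,-8],255],
])

```text
clock: 11.6
position: [0.6099, -0.2478, 0.1948]
eef_rot: [[-0.002, 0.991, 0.132], [-0.002, 0.132, -0.991], [-1.0, -0.002, 0.002]]
force: [1.1, 0.8, -1.2]
gripper_width: 0.0094
```

```bash
cat > tr.py <<'E'
from h import *
import sys
def tray():
    im,d,m=grab('wrist','w4'); save(im,sys.argv[1])
    s=status.get_state()
    K=np.array(m['K']);v,u=np.indices(d.shape); c=(np.linalg.inv(K)@np.stack([u.ravel(),v.ravel(),np.ones(u.size)]))*d.ravel()
    P=(np.array(m['R']).T@(c-np.array(m['t'])[:,None])).T.reshape(d.shape+(3,))
    p=np.array(s['position']);I=im.astype(int)
    blue=(I[...,2]>I[...,0]*1.6)&(I[...,2]>I[...,1]*1.25)&(np.linalg.norm(P-p,axis=2)<.13)&(P[...,2]>p[2]-.05)&(d>0)
    Q=P[blue]; c=Q.mean(0); A=np.c_[Q[:,:2]-c[:2],np.ones(len(Q))]; f=np.linalg.lstsq(A,Q[:,2],rcond=None)[0]
    print(len(Q),'centroid',c.round(3),'tilt',np.degrees(np.arctan(np.hypot(*f[:2]))),'az',np.arctan2(f[1],f[0]),'c-p',(c-p).round(3))
E
python3 - t4 <<'E'
E
cat >> tr.py <<'E'
# grille centre from top0: button row centre + 105 mm along the extractor x
r=np.array([.486,.326]);g=np.array([.476,.271]);y=np.array([.466,.2165])
e=(r-y)/np.linalg.norm(r-y); ex=np.array([e[1],-e[0]]); G=g+.105*ex
print('grille',G)
tray()
h=np.array([.991,.133]); T=G+.058*h
rel([*T,.18],.134); print(status.get_state()['eef_rot'])
E
python3 tr.py w4
```

```text
grille [0.57929121 0.25213402]
8228 centroid [ 0.549 -0.252  0.175] tilt 0.4495585123663561 az 0.316375475258769 c-p [-0.064 -0.004 -0.024]
clock 11.65 p [ 0.6132 -0.2483  0.1992] q6 -0.52 F [ 2.3 -0.8  2.9] w 0.0098
shift cm [  1.68   9.08 -50.06]
turn wx deg -0.0453453700699414 alt -0.0453453700699414
[[ 5.72660915e-04  9.91140847e-01  1.32813758e-01]
 [-4.86780051e-03  1.32814969e-01 -9.91128896e-01]
 [-9.99987988e-01 -7.89300987e-05  4.90073386e-03]]
```

The tray hangs level, tilted 0.4°. Carrying it to the grille at about (0.579, 0.252).

>>> apply_moves([
  [[0,0.5,-3],[0,0,0],255],
  [[0,1.4,-8],[0,0,0],255],
  [[0,2.3,-13],[0,0,0],255],
  [[0,3.3,-18],[0,0,0],255],
  [[0,4.2,-23],[0,0,0],255],
  [[0,5.1,-28],[0,0,0],255],
  [[0,6.0,-33],[0,0,0],255],
  [[0,6.9,-38],[0,0,0],255],
  [[0,7.8,-43],[0,0,0],255],
  [[0,8.5,-47],[0,0,0],255],
])

```text
clock: 12.9
position: [0.6317, 0.2318, 0.1927]
eef_rot: [[0.001, 0.991, 0.134], [0.0, 0.134, -0.991], [-1.0, 0.001, -0.0]]
force: [0.8, 0.1, -1.3]
gripper_width: 0.0097
```

>>> apply_moves([
  [[0.7,0.3,-1.5],[0,0,0],255],
  [[1.2,0.5,-2.5],[0,0,0],255],
  [[1.8,0.6,-3],[0,0,0],255],
  [[1.8,0.6,-3],[0,0,0],255],
  [[1.8,0.6,-3],[0,0,0],255],
  [[1.8,0.6,-3],[0,0,0],255],
  [[1.8,0.6,-3],[0,0,0],255],
  [[1.8,0.6,-3],[0,0,0],255],
  [[1.8,0.6,-3],[0,0,0],255],
  [[1.8,0.6,-3],[0,0,0],255],
])

```text
clock: 14.15
position: [0.6336, 0.2605, 0.1743]
eef_rot: [[-0.0, 0.991, 0.133], [-0.0, 0.133, -0.991], [-1.0, -0.0, 0.0]]
force: [0.6, -0.5, -0.6]
gripper_width: 0.0096
```

```bash
python3 tr.py w5; python3 - <<'E'
from h import *
im,d,m=grab('side','s5'); w=cv2.imread('pics/w5.png')[...,::-1]
im2,d2,m2=grab('top','t5')
save(np.hstack([im[170:,60:320],w[::2,::2][:, :256][:214] if 0 else cv2.resize(w,(256,192))[:, :][:214] if 0 else cv2.copyMakeBorder(cv2.resize(w,(285,214)),0,0,0,0,0)]),'end')
o,_,_=load('top0')
for n,(x0,x1,y0,y1) in dict(sd=(176,192,185,245),jar=(180,202,133,157),brass=(183,203,250,272)).items():
    print(n,np.abs(o[y0:y1,x0:x1].astype(int)-im2[y0:y1,x0:x1]).mean().round(1))
E
```

```text
grille [0.57929121 0.25213402]
8098 centroid [0.573 0.256 0.154] tilt 0.07427394244603167 az -0.6052250233866756 c-p [-0.061 -0.005 -0.02 ]
clock 14.2 p [0.6336 0.2604 0.1743] q6 0.25 F [-0.2 -0.  -1. ] w 0.0101
shift cm [-0.57  0.31  0.1 ]
turn wx deg -0.02403574527946773 alt -0.024035745279480453
[[ 2.34225192e-05  9.91091384e-01  1.33183588e-01]
 [-2.98356034e-05  1.33183589e-01 -9.91091384e-01]
 [-9.99999999e-01  1.92402443e-05  3.26893047e-05]]
sd 16.0
jar 11.5
brass 12.0
```

View pics/end.png

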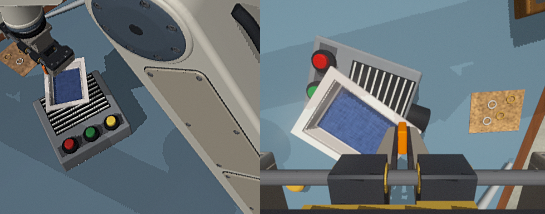

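```bash
python3 -c "
from h import *
s=status.get_state();print(s['clock'],np.abs(s['joint_vel']).max())
print(ticket.job_done())"
```

```text
14.3 0.001337737818773291
the job is handed in; nothing more can be done
None
```

The job is done and handed in at 14.3 s; the hand-in gave no verdict. I pressed green, then yellow, each bottoming at z = 0.076 m with about 26 N. I then peeled the white tray tab corner first and carried it over the grille, where the gripper still holds it.

- **Peel:** partway up, the wrist depth image showed the tray tipped 8.3° towards the tab. Its lining centre height matched tipping about a far corner still on the rim. I did not see that corner directly, because the arm blocked the side and top views.
- **Final pose:** the tray is tilted about 0.1° with its centre about 7 mm from the estimated grille centre and roughly 10 cm above it. The grip width is about 10 mm and the arm is still. The pictures show it clear of the extractor. The red and green buttons look normal; the yellow one is visible only in the side view.
- **Bystanders:** a before-and-after comparison of the top picture around the screwdriver, jar and brass block was inconclusive. It gave mean differences of 11–16 grey levels, which I put down to the arm and its shadows but did not confirm. The arm's paths kept well above them.
- **Camera check that disagreed slightly:** the wrist camera read 2–3 mm off the top camera, which did not matter for the grip.

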